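# Pack two spares cartons into the corner of the bench rack

### The arm

A 7-joint arm with a two-finger parallel gripper is mounted at the origin on a cart in front of the work surface, level with it; the furniture and walls round the work are solid. World frame = base frame: x ahead of the robot, y to its left, z up, the work surface at z = 0. Lengths are in m, angles in rad, forces in N, time in s.
With the tool pointing down it reaches from about 0.425 to 0.925 m from the base axis. Payload 6.8 kg.
Tool frame: the origin (TCP) lies at the very end of the fingers, on their centre line; the grasp point (between the pads) lies 19 mm behind it (r.tcp_to_grasp is the distance from the TCP to the grasp point, in m); z points along the fingers, y is the line along which they close (so a half turn about z gives the same grasp; the last joint's range is limited). The gripper opens to 85 mm and grips with 20 to 120 N. Pads are 22 mm wide; open, the fingers measure 114 mm over their backs; the gripper's body (76 mm by 85 mm) begins 54 mm behind the grasp point. The pads swing forward as they close: fully open they stand 13 mm farther back than shut.
Start: joints at [1.085, 0.477, 0.022, 1.555, -0.011, 1.109, -0.083], TCP at [0.249, -0.627, 0.231] pointing down, gripper open.
Joint ranges: [-2.96, 2.96], [-0.34, 2.1], [-1.41, 1.46], [0.24, 2.44], [-1.37, 4.51], [0.17, 1.92], [-2.96, 2.96]. Speed limits (rad/s): [2.39, 2.39, 3.14, 3.14, 3.14, 3.14, 3.14].

### API

Orientations are given as a rotation vector (axis times angle).
In Python, from bench import r gives the robot as it stands.
- The arm moves only by the tool step_arm, never from a script. Its argument "moves" is a list of rows, each a list of 7 numbers: the shift along the tool's x, y, z in mm, then the turn, a rotation vector about the tool's x, y, z in rad, then the finger opening in mm, from 0 to 85.4. A call has 1 to 8 rows; each row is the pose to reach, as a shift and turn from the pose commanded when the call began, along the tool's axes at that moment; what a row does not reach only later rows make up. A row lasts 1/10 s, in which the tool goes at most 50 mm and 8.59 degrees, less where a joint would pass 70% of its speed; a pose out of reach is approached as far as the arm can. A call with a gripper value outside its range is refused whole. The fingers move at their own pace and stop on an object; "grip_force" is the grip in N (left out, the last holds). Time passes only in rows, so rows that repeat a pose let the fingers close. It gives the time, the measured TCP pose, the force, the opening and the grip force at its end, in the units of the state.
- r.get_obs(): the state, without advancing time (a new reading comes with each control period).
- r.grab_frame(name): name is "scene" or "top" or "wrist"; returns a dict with "image" (480x640x3 uint8, red, green, blue), "depth" (480x640 float32, m along the optical axis (not along the pixel's ray), 0 where there is no reading), "mtx" (3x3 intrinsics, pixels), "k1" (the pictures are not rectified: a ray, as slopes to the right and down, at radius r is drawn at 1 + k1 r^2 times it, then the intrinsics apply), "rvec" (rotation vector, rad) and "tvec" (3), from world to camera coordinates, as OpenCV has them. Camera axes: x right, y down, z forward; pixel columns grow to the right and rows downward; lengths in m; the calibration is good to about 2 mm. A picture is of the moment at which its call begins.
- r.hand_in(): hands the job in; it is judged then, once.
The state is a dict: "clock": time; "joints": joint angles; "qvel": joint speeds; "tau": joint torques, N m; "tcp_pos": TCP position; "orientation": TCP orientation; "contact_force": force on the tool from outside, world axes, zero at the start; "moment": the same for the moment, N m; "grip_width": finger opening in m; "gripper_force": force on a finger pad.
Only numpy, scipy, OpenCV 4.12 (cv2) and the standard library are available. Lean on these libraries where they do the work, as an engineer would, in place of code of your own. Each camera call takes 0.05 s, during which the arm holds its last target. There are 200 camera calls.

### The job

Pack the two brown cartons upright into the bench rack, one behind the other, with their long sides along the rack's back panel. Push the first one under the drawers until it is fully home in the back right corner, flat against the back panel and the right-hand cheek, and only then bring in the second and push it up flat against the first and the same cheek. Leave the tape roll, solder reel and mug where they are.

Things in the scene. Friction and masses are not known exactly. Their poses are not given: they have to be found in the camera images.
- carton_a: small closed brown cardboard carton, 65 (x) x 84 (y) x 50 mm high, about 0.12 kg; origin at the centre of its underside, z up, its 84 mm long sides run along its y axis; gripped from above across the 65 mm. The two cartons are alike and may be used in either order; they stand upright on the bench
- carton_b: small closed brown cardboard carton, 65 (x) x 84 (y) x 50 mm high, about 0.12 kg; origin at the centre of its underside, z up, its 84 mm long sides run along its y axis; gripped from above across the 65 mm. The two cartons are alike and may be used in either order; they stand upright on the bench
- rack: fixed grey metal bench rack, open lane under three small drawers. Origin: on the bench, at the inner corner of back panel (front face x = 0) and right cheek (inner face y = 0). x points from the open front to the back panel, y to the left, z up. The lane (x < 0, y > 0) has a 6 mm thick floor plate, its top at z = 6 mm, reaching from x = -192 mm to the back and to y = +115 mm
- drawer_edge (a point): middle of the drawers' lower front edge, rack x = -77, y = 51, z = 74 mm. Behind it the drawer block, up to z = 152 mm (a 34 mm high jar stands on it), roofs the lane to the back panel. A vertical gripper cannot get under it: push with fingers tilted 30 to 50 degrees, pointing forward and down. Left support only under the drawers, inner face y = 102, outer 113 mm
- cheek_front (a point): front end of the right cheek's inner face, at its top edge: rack x = -188, y = 0, z = 49 mm. The cheek is 11 mm thick and runs from here to the back panel; in front of the drawers the lane is open above and to the left
- home (a point): where the underside centre of the first carton lies when home in the corner: rack x = -32.5, y = 42, z = 6 mm (its front is then 12 mm behind the drawer fronts). The second, packed against it, lies at x = -97.5, y = 42 mm
- tape_roll: bystander: black tape roll lying flat, 67 mm diameter, 18 mm high; origin centre of underside
- reel: bystander: solder reel standing on its flange, 53 mm diameter, 38 mm high; origin centre of underside
- cup: bystander: green mug, 86 mm diameter, 96 mm high; origin centre of underside

How it is judged:
By the outcome, as a careful person would: the job done as asked, in the order asked, and still so for the second after the job is handed in, with the robot touching nothing.
It also fails if it takes over 72 s, if anything falls off the work surface, if the arm or the gripper's body presses on something with over 40 N, if the wrist force passes 120 N, or if a joint passes its speed limit or range.

## Working session

There is one attempt and no reset: what is moved stays moved. The work goes in short steps, Python scripts to look and compute and a tool call to move; the robot and the scene stay as the last step left them, time stands still between calls to the robot, and variables do not carry over. Pictures are saved under pics/ and viewed, at most 10 in all, crops included, and the job is handed in when it is done.

Besides the shell and the picture viewer there is one more tool, called in YAML: its name, and indented under it one key for each argument. step_arm: Moves the arm, as the interface text tells. Its arguments: {"type":"object","properties":{"moves":{"type":"array","items":{"type":"array","items":{"type":"number"}}},"grip_force":{"type":"number"}},"required":["moves"]}

```bash
mkdir -p pics; ls
cat > h.py <<'E'
import numpy as np, cv2, pickle
from scipy.spatial.transform import Rotation as R
def save(name,fn):
    from bench import r
    f=r.grab_frame(name); cv2.imwrite(f'pics/{fn}.png',f['image'][:,:,::-1]); pickle.dump(f,open(f'pics/{fn}.pkl','wb')); return f
def load(fn): return pickle.load(open(f'pics/{fn}.pkl','rb'))
def ray(f,u,v):
    K=np.array(f['mtx']); k1=float(np.ravel(f['k1'])[0])
    p=cv2.undistortPoints(np.array([[[u,v]]],float),K,np.array([k1,0,0,0,0]))[0,0]
    Rm=cv2.Rodrigues(np.array(f['rvec'],float))[0]; t=np.array(f['tvec'],float).ravel()
    return -Rm.T@t, Rm.T@np.array([p[0],p[1],1.])
def onz(f,u,v,z):
    c,d=ray(f,u,v); return c+d*(z-c[2])/d[2]
def dep(f,u,v):
    c,d=ray(f,u,v); z=np.median([x for x in f['depth'][int(v)-1:int(v)+2,int(u)-1:int(u)+2].ravel() if x>0] or [np.nan]); return c+d*z
def cloud(f):
    K=np.array(f['mtx']); k1=float(np.ravel(f['k1'])[0])
    g=np.stack(np.meshgrid(np.arange(640),np.arange(480)),-1).reshape(-1,1,2).astype(float)
    p=cv2.undistortPoints(g,K,np.array([k1,0,0,0,0]))[:,0]
    Rm=cv2.Rodrigues(np.array(f['rvec'],float))[0]; t=np.array(f['tvec'],float).ravel()
    d=f['depth'].reshape(-1,1); P=(np.c_[p,np.ones(len(p))]*d-t)@Rm; P[d[:,0]==0]=np.nan
    return P.reshape(480,640,3)
E
python3 - <<'E'
from h import *
import numpy as np
a=save('top','top0');b=save('scene','scene0')
from bench import r
o=r.get_obs();print({k:np.round(v,3) for k,v in o.items()})
for f in(a,b): print(np.round(ray(f,320,240),3))
E
```

```text
pics
{'clock': np.float64(0.1), 'joints': array([ 1.085,  0.478,  0.022,  1.556, -0.011,  1.109, -0.083]), 'qvel': array([ 0.001, -0.001,  0.001, -0.003,  0.   , -0.002, -0.001]), 'tau': array([ 5.0000e-03, -5.9776e+01,  1.6140e+00, -2.8195e+01,  1.3000e-02,
        5.0000e-03,  0.0000e+00]), 'tcp_pos': array([ 0.249, -0.627,  0.23 ]), 'orientation': array([-3.084e+00, -5.900e-01,  1.000e-03]), 'contact_force': array([ 0.587,  0.669, -0.163]), 'moment': array([ 0.02 , -0.004,  0.025]), 'gripper_force': np.float64(0.0), 'grip_width': np.float64(0.085)}
[[ 0.516  0.06   0.937]
 [ 0.081 -0.007 -0.997]]
[[-0.136  0.677  0.539]
 [ 0.655 -0.602 -0.456]]
```

View pics/top0.png

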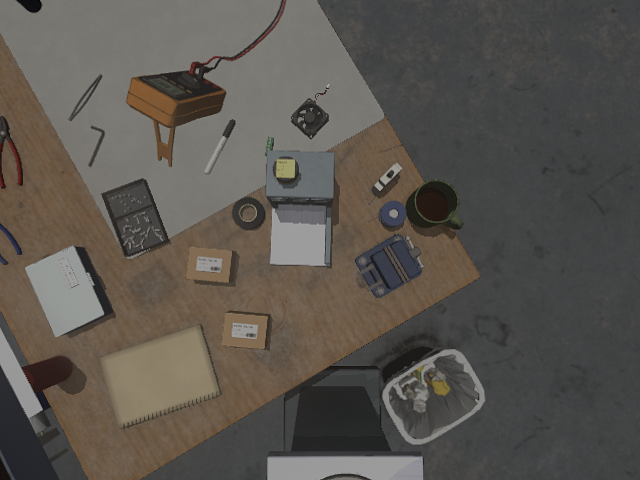

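View pics/scene0.png

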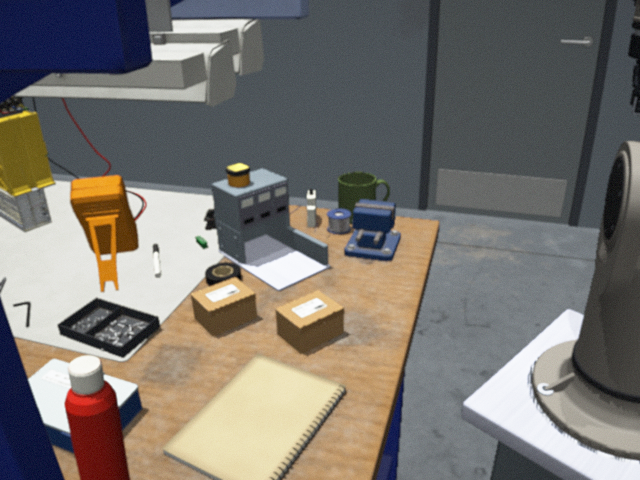

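The top view shows the rack at about (268–335, 152–266), opening toward the robot. The cartons are at (210,266) and (246,330), the tape roll at (248,212), the reel at (393,214), the mug at (435,204), and a vise at (390,265). I'll enlarge it and measure.

Run:
```python
from h import *
f=load('top0'); im=f['image'][:,:,::-1]
c=im[140:360,180:345]; cv2.imwrite('pics/c1.png',cv2.resize(c[:130,:],None,fx=4.5,fy=4.5,interpolation=cv2.INTER_CUBIC))
P=cloud(f)
# cartons: mask by height and region
for n,(u0,u1,v0,v1) in dict(A=(180,242,240,292),B=(215,278,305,358)).items():
    m=np.zeros((480,640),bool);m[v0:v1,u0:u1]=True
    m&=(P[...,2]>.04)&(P[...,2]<.06)
    q=P[m]; rc=cv2.minAreaRect((q[:,:2]*1000).astype(np.float32)); print(n,m.sum(),np.median(q[:,2]),rc)
m=(P[...,2]>.14)&(P[...,2]<.165);m[:,:250]=0;m[:140]=0;m[215:]=0;m[:,345:]=0
q=P[m];print('drawtop',m.sum(),np.median(q[:,2]),cv2.minAreaRect((q[:,:2]*1000).astype(np.float32)))
np.set_printoptions(precision=4,suppress=True)
print(P[215:266:10,300]); print(P[240,262:340:2])
```

```text
A 1448 0.04871865502361655 ((538.619873046875, 276.39697265625), (87.57565307617188, 65.33706665039062), 84.84457397460938)
B 1462 0.04871132337278418 ((408.1634521484375, 202.43087768554688), (85.08258819580078, 65.84028625488281), 84.90171813964844)
drawtop 2793 0.15043577481886622 ((699.3384399414062, 91.59968566894531), (124.10504150390625, 89.981689453125), 88.26856231689453)
[[0.6451 0.0963 0.0048]
 [0.6238 0.0961 0.0041]
 [0.6027 0.0961 0.0008]
 [0.5811 0.0958 0.005 ]
 [0.56   0.0957 0.0047]
 [0.539  0.0957 0.0022]]
[[ 0.5922  0.1772 -0.004 ]
 [ 0.5921  0.1728 -0.0026]
 [ 0.5923  0.1688 -0.0053]
 [ 0.5918  0.1639  0.0006]
 [ 0.5921  0.16   -0.0023]
 [ 0.5916  0.155   0.0046]
 [ 0.5915  0.1508  0.0051]
 [ 0.5916  0.1466  0.0044]
 [ 0.5918  0.1426  0.0018]
 [ 0.5917  0.1382  0.0037]
 [ 0.5915  0.1338  0.0064]
 [ 0.5915  0.1296  0.0064]
 [ 0.5917  0.1255  0.0043]
 [ 0.5917  0.1213  0.0038]
 [ 0.5917  0.117   0.0048]
 [ 0.5916  0.1127  0.0065]
 [ 0.5918  0.1086  0.0038]
 [ 0.5917  0.1044  0.0047]
 [ 0.5918  0.1002  0.0043]
 [ 0.5919  0.096   0.0029]
 [ 0.5917  0.0917  0.0056]
 [ 0.5918  0.0875  0.0047]
 [ 0.5917  0.0832  0.0056]
 [ 0.592   0.079   0.003 ]
 [ 0.5917  0.0747  0.0065]
 [ 0.592   0.0705  0.0035]
 [ 0.5919  0.0663  0.0048]
 [ 0.5921  0.0621  0.0023]
 [ 0.5919  0.0578  0.0043]
 [ 0.5922  0.0536  0.0018]
 [ 0.592   0.0493  0.0042]
 [ 0.5919  0.0451  0.0058]
 [ 0.5884  0.0418  0.0484]
 [ 0.5885  0.0377  0.0476]
 [ 0.5885  0.0336  0.0473]
 [ 0.5924  0.028  -0.0003]
 [ 0.5925  0.0237 -0.0014]
 [ 0.5925  0.0194 -0.0011]
 [ 0.5927  0.015  -0.0031]]
```

View pics/c1.png

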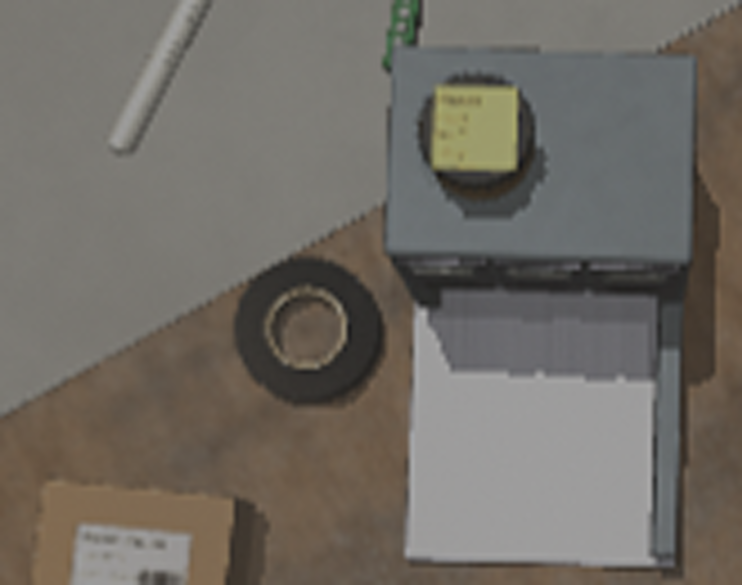

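The crop shows the floor front edge at about y=558, the left floor edge from (414,310) to (406,555), the cheek's inner top edge from (660,350) to (656,550), and the drawer top's front edge from (388,255) to (692,263).

Run:
```python
from h import *
np.set_printoptions(precision=4,suppress=True)
f=load('top0')
w=lambda x,y,z: onz(f,180+(x+.5)/4.5-.5,140+(y+.5)/4.5-.5,z)
L=dict(left=[(414,310,.006),(405,558,.006)],front=[(405,558,.006),(652,565,.006)],cheekin=[(663,350,.049),(654,553,.049)],cheekout=[(681,350,.049),(678,568,.049)],
drawfront=[(388,251,.152),(692,262,.152)],drawback=[(392,47,.152),(694,57,.152)],drawR=[(694,57,.152),(691,262,.152)])
for k,(a,b) in L.items():
    A,B=w(*a),w(*b); d=B-A; print(k,A,B,'len',np.hypot(*d[:2]),'ang',np.degrees(np.arctan2(d[1],d[0]))%90)
P=cloud(f)
# fits on cheek top
m=(P[...,2]>.04)&(P[...,2]<.055);m[:205]=0;m[270:]=0;m[:,:318]=0;m[:,340:]=0
q=P[m];print('cheek',m.sum(),cv2.minAreaRect((q[:,:2]*1000).astype(np.float32)),np.median(q[:,2]))
im=f['image'].astype(int)
# floor edges: brightness; front edge per column, left edge per row
g=cv2.cvtColor(f['image'],cv2.COLOR_RGB2GRAY).astype(float)
def edge(v): # subpixel max gradient
    d=np.abs(np.diff(v));i=np.argmax(d);s=d[max(i-1,0):i+2];return i-1+ (s*np.arange(len(s))).sum()/s.sum()+.5
fr=np.array([onz(f,u,255+edge(g[255:275,u]),.006)[:2] for u in range(276,322)])
le=np.array([onz(f,262+edge(g[v,262:282]),v,.006)[:2] for v in range(224,262)])
po=np.polyfit(fr[:,1],fr[:,0],1);print('front x=',po, np.std(fr[:,0]-np.polyval(po,fr[:,1])))
pl=np.polyfit(le[:,0],le[:,1],1);print('left y=',pl,np.std(le[:,1]-np.polyval(pl,le[:,0])))
# tape, reel, cup via cloud
for n,(u0,u1,v0,v1,z) in dict(tape=(228,270,193,235,.012),reel=(375,412,196,234,.03),cup=(408,465,175,235,.08)).items():
    q=P[v0:v1,u0:u1].reshape(-1,3);q=q[q[:,2]>z];print(n,cv2.minEnclosingCircle((q[:,:2]*1000).astype(np.float32)),q[:,2].max())
s=load('scene0')
```

```text
left [0.6585 0.1565 0.006 ] [0.5416 0.1593 0.006 ] len 0.11688949970193459 ang 88.60319570627752
front [0.5416 0.1593 0.006 ] [0.5387 0.0439 0.006 ] len 0.11540386359095932 ang 88.51638953995045
cheekin [0.6343 0.04   0.049 ] [0.543  0.0438 0.049 ] len 0.09144208773654897 ang 87.5811822206164
cheekout [0.6344 0.0318 0.049 ] [0.5363 0.0331 0.049 ] len 0.09806646646387945 ang 89.27779699389274
drawfront [0.6598 0.1519 0.152 ] [0.6561 0.0308 0.152 ] len 0.12122505815874582 ang 88.23175601957233
drawback [0.7425 0.1512 0.152 ] [0.7394 0.03   0.152 ] len 0.12126694528934039 ang 88.52418019589498
drawR [0.7394 0.03   0.152 ] [0.6561 0.0312 0.152 ] len 0.08330452585852868 ang 89.21942834738269
cheek 318 ((598.9356689453125, 37.739295959472656), (11.022713661193848, 113.9927749633789), 88.47073364257812) 0.04725612298985996
front x= [0.0213 0.5373] 0.0006574269217603685
left y= [-0.0283  0.1745] 0.00038645756636114444
tape ((651.0659790039062, 191.66246032714844), 47.1778678894043) 0.15247096081890602
reel ((653.67041015625, -104.57022094726562), 37.02080535888672) 0.06682237726630381
cup ((654.221435546875, -180.33889770507812), 55.63585662841797) 0.0996826574081513
```

```bash
cat >> h.py <<'E'
YAW=-0.026; O=np.array([.731,.039]); EX=np.array([np.cos(YAW),np.sin(YAW)]); EY=np.array([-EX[1],EX[0]])
def rk(x,y,z): return np.r_[O+(x*EX+y*EY)/1000,z/1000]      # rack mm -> world m
def inv(p): d=(np.array(p[:2])-O)*1000; return np.round([d@EX,d@EY,p[2]*1000],1)
def tool(hd,tilt=0,ydir=0):
    # tilt about fwd heading hd(rad); tool y horizontal: ydir=0 along heading (vertical grasp), +-1 = left/right of heading
    f=np.array([np.cos(hd),np.sin(hd),0]); l=np.array([-f[1],f[0],0]); u=np.array([0,0,1.])
    z=np.sin(tilt)*f-np.cos(tilt)*u; y=f if ydir==0 else ydir*l
    return np.c_[np.cross(y,z),y,z]
def go(pos,Rg):
    from bench import r
    o=r.get_obs(); Rc=R.from_rotvec(o['orientation']).as_matrix()
    s=Rc.T@(np.array(pos)-o['tcp_pos'])*1000; w=R.from_matrix(Rc.T@Rg).as_rotvec()
    print('move',np.round(s,1),np.round(w,3),'|turn deg',round(np.degrees(np.linalg.norm(w)),1)); return s,w
def st():
    from bench import r
    o=r.get_obs(); print('t',round(float(o['clock']),2),'tcp',np.round(o['tcp_pos'],4),'rack',inv(o['tcp_pos']),'F',np.round(o['contact_force'],1),'w',round(float(o['grip_width'])*1000,1),'gf',round(float(o['gripper_force']),1),'q',np.round(o['joints'],2))
    return o
E
python3 - <<'E'
from h import *
st(); h=np.radians(-5.1)
go([.5386,.2764,.20],tool(h)); go([.5386,.2764,.010],tool(h))
E
```

```text
t 0.1 tcp [ 0.2488 -0.6269  0.2304] rack [-464.8 -678.2  230.4] F [ 0.6  0.7 -0.2] w 85.4 gf 0.0 q [ 1.08  0.48  0.02  1.56 -0.01  1.11 -0.08]
move [ 602.6 -732.6   31.6] [-2.000e-03 -1.000e-03 -1.104e+00] |turn deg 63.3
move [ 602.6 -732.3  221.6] [-2.000e-03 -1.000e-03 -1.104e+00] |turn deg 63.3
```

step_arm:
  moves:
    - [300,-330,10,0,0,0,85]
    - [300,-330,10,0,0,0,85]
    - [300,-330,10,0,0,0,85]
    - [300,-330,10,0,0,0,85]
    - [300,-330,10,0,0,0,85]
    - [300,-330,10,0,0,0,85]
    - [300,-330,10,0,0,0,85]
    - [300,-330,10,0,0,0,85]

```text
clock: 0.9
tcp_pos: [0.39, -0.2511, 0.2222]
orientation: [3.086, 0.59, -0.0]
contact_force: [1.3, -0.4, 0.4]
grip_width: 0.0848
gripper_force: 0.0
```

step_arm:
  moves:
    - [300,-400,20,0,0,-1.1,85]
    - [300,-400,20,0,0,-1.1,85]
    - [300,-400,20,0,0,-1.1,85]
    - [300,-400,20,0,0,-1.1,85]
    - [300,-400,20,0,0,-1.1,85]
    - [300,-400,20,0,0,-1.1,85]
    - [300,-400,20,0,0,-1.1,85]
    - [300,-400,20,0,0,-1.1,85]

```text
clock: 1.7
tcp_pos: [0.4949, 0.1342, 0.2062]
orientation: [2.318, 2.121, -0.0]
contact_force: [1.0, -0.6, -0.1]
grip_width: 0.0849
gripper_force: 0.0
```

Run:
```python
from h import *
st(); h=np.radians(-5.1)
go([.5386,.2764,.11],tool(h)); go([.5386,.2764,.010],tool(h))
```

```text
t 1.7 tcp [0.4949 0.1342 0.2062] rack [-238.5   89.   206.2] F [ 1.  -0.6 -0.1] w 84.9 gf 0.0 q [ 0.11  0.29 -0.58  1.93  0.2   0.97 -0.66]
move [145.6  30.9  96.1] [-0.  0.  0.] |turn deg 0.0
move [145.6  30.9 196.1] [-0.  0.  0.] |turn deg 0.0
```

step_arm:
  moves:
    - [73,15,20,0,0,0,85]
    - [146,31,60,0,0,0,85]
    - [146,31,96,0,0,0,85]
    - [146,31,96,0,0,0,85]
    - [146,31,96,0,0,0,85]
    - [146,31,96,0,0,0,85]

```text
clock: 2.3
tcp_pos: [0.5386, 0.2748, 0.1096]
orientation: [-2.321, -2.116, 0.003]
contact_force: [-0.3, -1.1, 0.2]
grip_width: 0.085
gripper_force: 0.0
```

Run:
```python
from h import *
st(); h=np.radians(-5.1)
save('wrist','w1')
go([.5386,.2764,.010],tool(h))
f=load('w1');P=cloud(f)
m=(P[...,2]>.043)&(P[...,2]<.056)&(abs(P[...,0]-.5386)<.06)&(abs(P[...,1]-.2764)<.06)
q=P[m];print(m.sum(),np.median(q[:,2]),cv2.minAreaRect((q[:,:2]*1000).astype(np.float32)))
```

```text
t 2.3 tcp [0.5386 0.2748 0.1096] rack [-198.4  230.7  109.6] F [-0.3 -1.1  0.2] w 85.0 gf 0.0 q [-0.17  0.56 -0.54  1.8   0.36  0.88 -0.97]
move [  2.2  -1.  100.6] [ 0.     0.001 -0.005] |turn deg 0.3
19774 0.05058755562848333 ((536.9585571289062, 274.5888671875), (85.5252456665039, 65.8871078491211), 84.67680358886719)
```

View pics/w1.png

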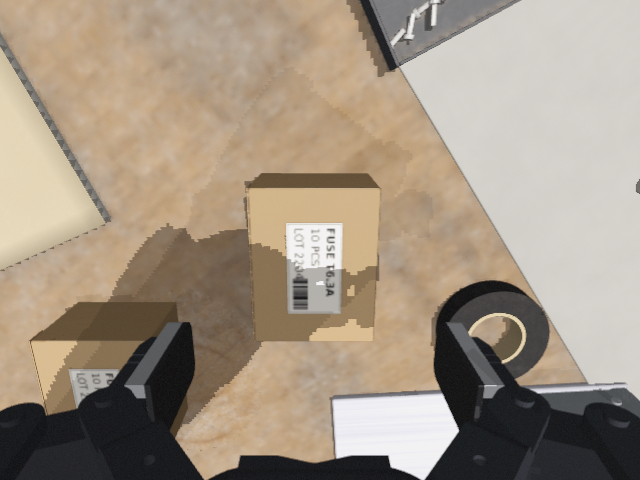

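The wrist view shows carton A at (315,265), centred between the open fingers; its measured position is (0.537, 0.275), matching the top view. I'll descend and grip.

step_arm:
  moves:
    - [0,-1,40,0,0,0,85]
    - [0,-1,75,0,0,0,85]
    - [0,-1,100,0,0,0,85]
    - [0,-1,100,0,0,0,85]
    - [0,-1,100,0,0,0,50]
    - [0,-1,100,0,0,0,50]
    - [0,-1,100,0,0,0,50]
    - [0,-1,100,0,0,0,50]
  grip_force: 30

```text
clock: 3.15
tcp_pos: [0.5399, 0.2755, 0.0128]
orientation: [2.322, 2.114, 0.005]
contact_force: [-0.1, -1.7, 7.0]
grip_width: 0.0644
gripper_force: 35.3
```

step_arm:
  moves:
    - [0,0,0,0,0,0,50]
    - [0,0,-15,0,0,0,50]
    - [0,0,-50,0,0,0,50]
    - [0,0,-80,0,0,0,50]
    - [0,0,-80,0,0,0,50]

```text
clock: 3.65
tcp_pos: [0.5409, 0.2772, 0.0961]
orientation: [2.321, 2.115, 0.013]
contact_force: [1.1, -0.3, -0.4]
grip_width: 0.0645
gripper_force: 34.4
```

Run:
```python
from h import *
st()
go(rk(-150,52,90),tool(YAW)); go(rk(-150,52,20),tool(YAW))
```

```text
t 3.65 tcp [0.5409 0.2772 0.0961] rack [-196.3  233.2   96.1] F [ 1.1 -0.3 -0.4] w 64.5 gf 34.4 q [-0.18  0.58 -0.53  1.81  0.38  0.85 -0.99]
move [-177.7   58.2    5.6] [ 0.007 -0.005 -0.067] |turn deg 3.9
move [-178.1   57.7   75.6] [ 0.007 -0.005 -0.067] |turn deg 3.9
```

step_arm:
  moves:
    - [-45,15,0,0,0,-0.03,50]
    - [-90,30,3,0,0,-0.06,50]
    - [-135,45,5,0.007,-0.005,-0.067,50]
    - [-178,58,5,0.007,-0.005,-0.067,50]
    - [-178,58,5,0.007,-0.005,-0.067,50]
    - [-178,58,5,0.007,-0.005,-0.067,50]
    - [-178,58,40,0.007,-0.005,-0.067,50]
    - [-178,58,40,0.007,-0.005,-0.067,50]

```text
clock: 4.45
tcp_pos: [0.5763, 0.0935, 0.0476]
orientation: [-2.243, -2.191, 0.021]
contact_force: [-1.1, -0.8, -2.2]
grip_width: 0.0647
gripper_force: 34.3
```

Run:
```python
from h import *
st()
save('top','top1'); save('wrist','w2')
cv2.imwrite('pics/c2.png',np.vstack([cv2.resize(load('top1')['image'][150:290,220:380,::-1],(640,560))]))
go(rk(-150,52,20),tool(YAW))
```

```text
t 4.45 tcp [0.5763 0.0935 0.0476] rack [-156.1   50.4   47.6] F [-1.1 -0.8 -2.2] w 64.7 gf 34.3 q [ 0.11  0.62 -0.51  1.87  0.42  0.77 -0.65]
move [ 1.1  4.2 30.4] [-0.009  0.004  0.003] |turn deg 0.6
```

View pics/w2.png

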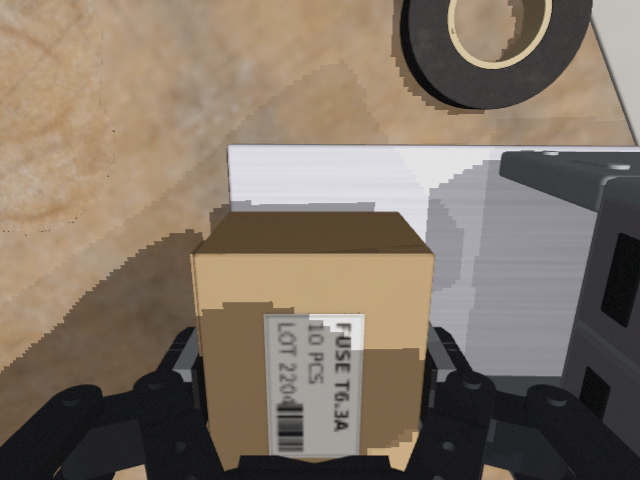

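The wrist view shows the carton held square above the plate, with the drawers to the right at x>560. I'll lower it and check for contact.

step_arm:
  moves:
    - [0,4,15,-0.009,0.004,0.003,50]
    - [0,4,25,-0.009,0.004,0.003,50]
    - [0,4,28,-0.009,0.004,0.003,50]
    - [0,4,28,-0.009,0.004,0.003,50]

```text
clock: 4.95
tcp_pos: [0.583, 0.0926, 0.0224]
orientation: [2.252, 2.189, 0.0]
contact_force: [-0.3, -0.1, -1.4]
grip_width: 0.0644
gripper_force: 34.4
```

step_arm:
  moves:
    - [-2,0,0,0,0,0,50]
    - [-4,0,0,0,0,0,50]
    - [-6,0,0,0,0,0,50]
    - [-7,0,0,0,0,0,50]

```text
clock: 5.35
tcp_pos: [0.5834, 0.0855, 0.0227]
orientation: [2.252, 2.188, 0.003]
contact_force: [0.4, 2.4, -0.1]
grip_width: 0.065
gripper_force: 34.5
```

Run:
```python
from h import *
st()
go(rk(-150,42,20),tool(YAW))
```

```text
t 5.35 tcp [0.5834 0.0855 0.0227] rack [-148.8   42.7   22.7] F [ 0.4  2.4 -0.1] w 65.0 gf 34.5 q [ 0.11  0.66 -0.48  1.88  0.45  0.71 -0.66]
move [-0.7 -1.2  2.7] [ 0.003 -0.    -0.003] |turn deg 0.2
```

step_arm:
  moves:
    - [-1,0,1,0,0,0,50]
    - [-2,0,2,0,0,0,50]
    - [-2,0,3,0,0,0,50]
    - [-2,0,3,0,0,0,50]

```text
clock: 5.75
tcp_pos: [0.5836, 0.0855, 0.0198]
orientation: [2.251, 2.19, 0.006]
contact_force: [0.8, 5.8, 0.3]
grip_width: 0.0646
gripper_force: 34.6
```

step_arm:
  moves:
    - [0,0,1,0,0,0,50]
    - [0,0,2,0,0,0,50]
    - [0,0,3,0,0,0,50]
    - [0,0,3,0,0,0,50]

```text
clock: 6.15
tcp_pos: [0.5837, 0.0855, 0.0187]
orientation: [2.25, 2.189, 0.005]
contact_force: [-4.9, 3.5, 19.5]
grip_width: 0.0645
gripper_force: 36.7
```

step_arm:
  moves:
    - [0,0,-1,0,0,0,78]
    - [0,0,-1,0,0,0,78]
    - [0,0,-1,0,0,0,78]
    - [0,0,-30,0,0,0,78]
    - [0,0,-75,0,0,0,78]
    - [0,0,-110,0,0,0,78]
    - [0,0,-110,0,0,0,78]

```text
clock: 6.85
tcp_pos: [0.5861, 0.084, 0.1311]
orientation: [2.249, 2.183, 0.012]
contact_force: [-0.4, 0.4, 0.6]
grip_width: 0.0781
gripper_force: 0.0
```

Run:
```python
from h import *
st()
for yd in(1,-1): go(rk(-225,48,110),tool(YAW,np.pi/4,yd))
save('wrist','w3');f=load('w3');P=cloud(f);g=rk(-150,42,56)
m=(P[...,2]>.048)&(P[...,2]<.062)&(abs(P[...,0]-g[0])<.06)&(abs(P[...,1]-g[1])<.047)
q=P[m];rc=cv2.minAreaRect((q[:,:2]*1000).astype(np.float32));print(m.sum(),np.median(q[:,2]),rc,inv(np.r_[np.array(rc[0])/1000,0]))
```

```text
t 6.85 tcp [0.5861 0.084  0.1311] rack [-146.1   41.2  131.1] F [-0.4  0.4  0.6] w 78.1 gf 0.0 q [ 0.18  0.51 -0.56  1.83  0.34  0.89 -0.57]
move [  6.5 -79.2  20.3] [-0.607 -0.606 -1.488] |turn deg 98.4
move [  6.5 -79.2  20.3] [-0.605  0.606  1.481] |turn deg 98.0
18093 0.05654034533432151 ((590.9813842773438, 83.17091369628906), (90.5693588256836, 102.251708984375), 89.99976348876953) [-141.1   40.5    0. ]
```

step_arm:
  moves:
    - [3,-40,0,0,0,0,78]
    - [6,-79,0,-0.08,-0.08,-0.19,30]
    - [6,-79,0,-0.607,-0.606,-1.488,30]
    - [6,-79,0,-0.607,-0.606,-1.488,30]
    - [6,-79,0,-0.607,-0.606,-1.488,30]
    - [6,-79,0,-0.607,-0.606,-1.488,30]
    - [6,-79,0,-0.607,-0.606,-1.488,30]
    - [6,-79,0,-0.607,-0.606,-1.488,30]

```text
clock: 7.7
tcp_pos: [0.503, 0.0917, 0.1249]
orientation: [0.857, 2.489, -0.011]
contact_force: [0.3, -1.5, -0.0]
grip_width: 0.0298
gripper_force: 0.0
```

Run:
```python
from h import *
o=st();print(R.from_rotvec(o['orientation']).as_matrix().round(2))
go(rk(-225,48,110),tool(YAW,np.pi/4,1))
```

```text
t 7.7 tcp [0.503  0.0917 0.1249] rack [-229.3   46.7  124.9] F [ 0.3 -1.5 -0. ] w 29.8 gf 0.0 q [-0.09  0.28 -0.52  2.32  1.2   0.58 -0.7 ]
[[-0.67  0.58  0.46]
 [ 0.57  0.8  -0.17]
 [-0.46  0.15 -0.87]]
move [ 4.7  1.2 14.8] [-0.237 -0.243 -0.57 ] |turn deg 38.0
```

step_arm:
  moves:
    - [-9,13,10,-0.237,-0.243,-0.57,30]
    - [-9,13,10,-0.237,-0.243,-0.57,30]
    - [-9,13,10,-0.237,-0.243,-0.57,30]
    - [-9,13,10,-0.237,-0.243,-0.57,30]
    - [-9,13,10,-0.237,-0.243,-0.57,30]
    - [-9,13,10,-0.237,-0.243,-0.57,30]
    - [-9,13,10,-0.237,-0.243,-0.57,30]

```text
clock: 8.4
tcp_pos: [0.5358, 0.0994, 0.1252]
orientation: [0.039, 2.367, -0.017]
contact_force: [-56.7, 80.9, 124.4]
grip_width: 0.03
gripper_force: 0.0
```

Run:
```python
from h import *
o=st();print(R.from_rotvec(o['orientation']).as_matrix().round(2))
go(rk(-210,48,28),tool(YAW,np.pi/4,1))
```

```text
t 8.4 tcp [0.5358 0.0994 0.1252] rack [-196.7   55.3  125.2] F [-56.7  80.9 124.4] w 30.0 gf 0.0 q [ 0.63  0.79 -1.41  2.44  1.96  1.14 -0.51]
[[-0.71  0.03  0.7 ]
 [ 0.02  1.   -0.02]
 [-0.7  -0.   -0.71]]
move [77.5 -7.3 60.2] [-0.005 -0.011 -0.005] |turn deg 0.8
```

Run:
```python
from h import *
from bench import r
save('scene','s2'); o=st(); print(o['tau'],o['qvel'],o['moment'])
```

```text
t 8.45 tcp [0.5378 0.0839 0.1202] rack [-194.3   39.9  120.2] F [  6.5 -22.3 -12.5] w 30.2 gf 0.0 q [ 0.64  0.8  -1.4   2.43  1.96  1.15 -0.51]
[-26.98139012 -55.53454399 -41.6293788  -11.0103938    3.76568288
  -2.55798921  -0.17089797] [-0.12787231 -0.1047399   0.07180626  0.05119501 -0.11115336 -0.15009928
 -0.17607055] [-1.03103991  1.04079538 -1.11848806]
```

View pics/s2.png

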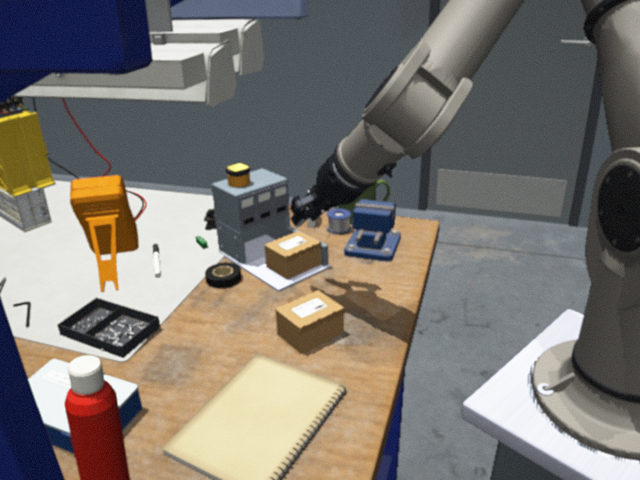

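The scene view shows the arm touching nothing. Carton A stands in the lane at (295,255). The arm swung against its elbow limits, so I'll use less tilt near the base and increase it as I go forward.

Run:
```python
from h import *
st()
for t in (35,30,25): 
  for z in(110,28): go(rk(-205,48,z),tool(YAW,np.radians(t),1))
```

```text
t 8.45 tcp [0.5378 0.0839 0.1202] rack [-194.3   39.9  120.2] F [  6.5 -22.3 -12.5] w 30.2 gf 0.0 q [ 0.64  0.8  -1.4   2.43  1.96  1.15 -0.51]
move [14.9  7.8 -0.4] [-0.03   0.157 -0.019] |turn deg 9.2
move [71.9  8.7 58.6] [-0.03   0.157 -0.019] |turn deg 9.2
move [14.9  7.8 -0.4] [-0.029  0.244 -0.021] |turn deg 14.2
move [71.9  8.7 58.6] [-0.029  0.244 -0.021] |turn deg 14.2
move [14.9  7.8 -0.4] [-0.028  0.332 -0.022] |turn deg 19.1
move [71.9  8.7 58.6] [-0.028  0.332 -0.022] |turn deg 19.1
```

step_arm:
  moves:
    - [0,0,0,0,0.08,0,30]
    - [3,2,0,-0.01,0.16,-0.01,30]
    - [8,4,0,-0.02,0.25,-0.02,30]
    - [13,7,0,-0.028,0.29,-0.02,30]
    - [15,8,0,-0.028,0.29,-0.02,30]
    - [15,8,0,-0.028,0.29,-0.02,30]

```text
clock: 9.05
tcp_pos: [0.5244, 0.108, 0.115]
orientation: [0.007, 2.657, 0.011]
contact_force: [-0.2, 0.9, -0.9]
grip_width: 0.0301
gripper_force: 0.0
```

Run:
```python
from h import *
st()
for t in (35,30,25): 
  for z in(110,28): go(rk(-205,48,z),tool(YAW,np.radians(t),1))
```

```text
t 9.05 tcp [0.5244 0.108  0.115 ] rack [-208.3   63.6  115. ] F [-0.2  0.9 -0.9] w 30.1 gf 0.0 q [ 0.68  0.69 -1.38  2.28  1.51  0.88 -0.11]
move [ -0.4 -15.7   5.7] [ 0.02  -0.126  0.015] |turn deg 7.4
move [ 37.8 -16.5  78.2] [ 0.02  -0.126  0.015] |turn deg 7.4
move [ -0.4 -15.7   5.7] [ 0.019 -0.039  0.016] |turn deg 2.6
move [ 37.8 -16.5  78.2] [ 0.019 -0.039  0.016] |turn deg 2.6
move [ -0.4 -15.7   5.7] [0.019 0.048 0.017] |turn deg 3.1
move [ 37.8 -16.5  78.2] [0.019 0.048 0.017] |turn deg 3.1
```

step_arm:
  moves:
    - [0,-8,6,0.01,-0.02,0.008,30]
    - [4,-16,15,0.019,-0.039,0.016,30]
    - [13,-16,30,0.019,-0.039,0.016,30]
    - [22,-16,48,0.019,-0.039,0.016,30]
    - [31,-16,65,0.019,-0.039,0.016,30]
    - [38,-16,78,0.019,-0.039,0.016,30]
    - [38,-16,78,0.019,-0.039,0.016,30]

```text
clock: 9.75
tcp_pos: [0.526, 0.0932, 0.0268]
orientation: [0.033, 2.621, -0.008]
contact_force: [-0.3, -0.7, 1.2]
grip_width: 0.0298
gripper_force: 0.0
```

Run:
```python
from h import *
st()
for x,t in ((-205,35),(-190,35),(-150,40),(-110,43)): go(rk(x,48,26),tool(YAW,np.radians(t),1))
```

```text
t 9.75 tcp [0.526  0.0932 0.0268] rack [-206.3   48.8   26.8] F [-0.3 -0.7  1.2] w 29.8 gf 0.0 q [ 0.56  0.87 -1.21  2.35  1.85  0.96 -0.38]
move [-0.8 -0.8  1.4] [ 0.001 -0.09   0.001] |turn deg 5.2
move [-13.8  -0.9   8.8] [ 0.001 -0.09   0.001] |turn deg 5.2
move [-48.5  -0.9  28.7] [ 0.001 -0.177  0.001] |turn deg 10.2
move [-83.2  -1.   48.6] [ 0.001 -0.23   0.001] |turn deg 13.2
```

step_arm:
  moves:
    - [-7,-1,4,0,-0.03,0,30]
    - [-14,-1,9,0,-0.06,0,30]
    - [-22,-1,14,0,-0.09,0,30]
    - [-31,-1,19,0,-0.12,0,30]
    - [-40,-1,24,0,-0.15,0,30]
    - [-48,-1,29,0,-0.18,0,30]
    - [-57,-1,33,0,-0.195,0,30]
    - [-66,-1,39,0,-0.21,0,30]

```text
clock: 10.55
tcp_pos: [0.6052, 0.0903, 0.0291]
orientation: [0.031, 2.406, -0.011]
contact_force: [-1.0, -0.7, -0.0]
grip_width: 0.0299
gripper_force: 0.5
```

Run:
```python
from h import *
st()
for x,t in ((-110,43),(-78,45),(-70,45)): go(rk(x,48,26),tool(YAW,np.radians(t),1))
save('wrist','w4')
```

```text
t 10.55 tcp [0.6052 0.0903 0.0291] rack [-127.1   48.    29.1] F [-1.  -0.7 -0. ] w 29.9 gf 0.5 q [ 0.52  0.96 -1.13  2.3   2.18  1.08 -0.51]
move [-10.6   0.   13.8] [ 0.001 -0.015 -0.   ] |turn deg 0.8
move [-34.3   0.   35.3] [ 0.001 -0.05  -0.   ] |turn deg 2.8
move [-40.3   0.   40.6] [ 0.001 -0.05  -0.   ] |turn deg 2.8
```

View pics/w4.png

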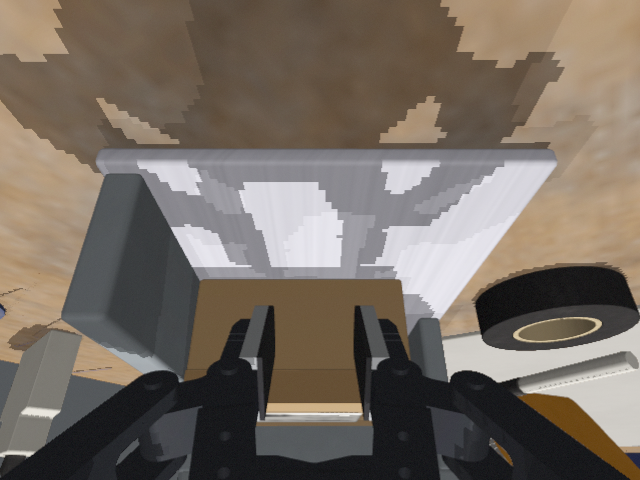

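The wrist view shows the carton's front face flat on both fingers (440–400 wide, centre 305), with its right bottom corner at (200,280) touching the cheek base. I'll keep pushing.

step_arm:
  moves:
    - [-8,-1,9,0,-0.015,0,30]
    - [-16,-1,18,0,-0.03,0,30]
    - [-24,-2,26,0,-0.045,0,30]
    - [-31,-2,32,0,-0.05,0,30]
    - [-34,-2,35,0,-0.05,0,30]

```text
clock: 11.1
tcp_pos: [0.6545, 0.0864, 0.0254]
orientation: [0.033, 2.356, -0.013]
contact_force: [-1.3, 0.1, 0.9]
grip_width: 0.0303
gripper_force: 0.6
```

Run:
```python
from h import *
st()
for x,t in ((-78,45),(-70,45),(-65,45)): go(rk(x,47,28),tool(YAW,np.radians(t),1))
```

```text
t 11.1 tcp [0.6545 0.0864 0.0254] rack [-77.7  45.4  25.4] F [-1.3  0.1  0.9] w 30.3 gf 0.6 q [ 0.52  1.   -1.1   2.22  2.26  1.06 -0.49]
move [-1.6  1.6 -2.1] [-0.001 -0.    -0.002] |turn deg 0.1
move [-7.3  1.7  3.6] [-0.001 -0.    -0.002] |turn deg 0.1
move [-10.8   1.7   7.1] [-0.001 -0.    -0.002] |turn deg 0.1
```

Now creep in with small steps until the force rises.

step_arm:
  moves:
    - [-2,0,1,0,0,0,30]
    - [-4,0,2,0,0,0,30]
    - [-5,0,3,0,0,0,30]
    - [-6,0,4,0,0,0,30]

```text
clock: 11.5
tcp_pos: [0.6601, 0.0867, 0.027]
orientation: [0.031, 2.357, -0.012]
contact_force: [-9.2, -1.7, 6.2]
grip_width: 0.0303
gripper_force: 4.6
```

step_arm:
  moves:
    - [-1,0,1,0,0,0,30]
    - [-1,0,1,0,0,0,30]
    - [-2,0,2,0,0,0,30]
    - [-2,0,2,0,0,0,30]

```text
clock: 11.9
tcp_pos: [0.6602, 0.0869, 0.0262]
orientation: [0.028, 2.36, -0.012]
contact_force: [-14.5, -2.5, 9.4]
grip_width: 0.03
gripper_force: 7.4
```

step_arm:
  moves:
    - [0,-1,0,0,0,0,30]
    - [0,-2,0,0,0,0,30]
    - [0,-3,0,0,0,0,30]
    - [-1,-4,1,0,0,0,30]

```text
clock: 12.3
tcp_pos: [0.6603, 0.0865, 0.0262]
orientation: [0.023, 2.362, -0.004]
contact_force: [-21.9, 4.7, 12.9]
grip_width: 0.03
gripper_force: 11.1
```

Run:
```python
from h import *
st()
f=save('wrist','w5');P=cloud(f)
d=(P[...,:2]-O)*1000; X=d@EX; Y=d@EY; Z=P[...,2]*1000
# front face of carton
m=(X>-80)&(X<-50)&(Z>12)&(Z<50)&(Y>3)&(Y<84)
for y0 in range(4,84,8):
    k=m&(Y>y0)&(Y<y0+8); print(y0,k.sum(),np.round(np.median(X[k]),1) if k.any() else '',end='; ')
```

```text
t 12.3 tcp [0.6603 0.0865 0.0262] rack [-71.9  45.7  26.2] F [-21.9   4.7  12.9] w 30.0 gf 11.1 q [ 0.52  1.   -1.1   2.21  2.25  1.04 -0.47]
4 1326 -68.0; 12 531 -68.0; 20 222 -67.9; 28 1771 -68.1; 36 2058 -68.1; 44 1985 -68.0; 52 2018 -68.0; 60 539 -68.3; 68 405 -68.0; 76 979 -67.9;
```

View pics/w5.png

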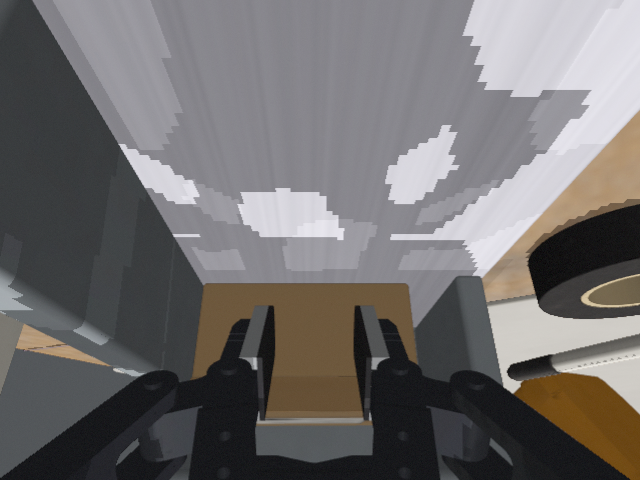

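The wrist view shows the carton recessed behind the left support (465,280), with its right edge at (205,283) on the cheek's base line. I'll check the numbers in the same frame.

Run:
```python
from h import *
f=load('w5');P=cloud(f)
d=(P[...,:2]-O)*1000; X=d@EX; Y=d@EY; Z=P[...,2]*1000
k=(Y>95)&(Y<120)&(X>-95)&(X<-60)&(Z>10)&(Z<45); 
print('support X pct',np.percentile(X[k],[1,5,20,50]),'Y',np.percentile(Y[k],[1,50,99]))
k=(abs(Y)<8)&(X>-110)&(X<-75)&(Z>12)&(Z<40);print('cheek inner Y',np.percentile(Y[k],[5,50,95]))
k=(X<-64)&(X>-71)&(Z>12)&(Z<45)&(Y<100);
for v in(288,295,302):
    row=np.where(k[v])[0]; print(v,row.min(),row.max(),[tuple(np.round([X[v,u],Y[v,u],Z[v,u]],1)) for u in range(194,214,2)])
    print([tuple(np.round([X[v,u],Y[v,u],Z[v,u]],1)) for u in range(402,420,3)])
t=load('top1')
```

```text
support X pct [-78.10575981 -77.70363358 -77.08815435 -76.30134485] Y [100.83632455 103.86463944 111.49318379]
cheek inner Y [-0.95826564 -0.64214915 -0.32301808]Traceback (most recent call last):
  File "<stdin>", line 9, in <module>
    return umr_minimum(a, axis, None, out, keepdims, initial, where)
ValueError: zero-size array to reduction operation minimum which has no identity
```

Run:
```python
from h import *
f=load('w5');P=cloud(f)
d=(P[...,:2]-O)*1000; X=d@EX; Y=d@EY; Z=P[...,2]*1000
T=lambda v,u:tuple(np.round([X[v,u],Y[v,u],Z[v,u]],1).tolist())
for v in(284,290,296,310): print(v,'R',[(u,)+T(v,u) for u in range(190,214,3)]); print('   L',[(u,)+T(v,u) for u in range(402,420,3)])
for v in (278,285,300): print('sup',[(u,)+T(v,u) for u in range(452,486,4)])
```

```text
284 R [(190, -83.1, -0.8, 13.4), (193, -80.4, -0.5, 12.3), (196, -75.8, -0.7, 10.5), (199, -71.6, -0.7, 8.8), (202, -66.5, -1.0, 6.7), (205, -68.2, 0.7, 7.4), (208, -68.0, 1.9, 7.3), (211, -68.1, 3.2, 7.4)]
   L [(402, -68.1, 82.0, 7.3), (405, -68.0, 83.3, 7.3), (408, -66.0, 85.0, 6.5), (411, -65.3, 86.5, 6.2), (414, -65.8, 87.6, 6.4), (417, -65.2, 89.0, 6.2)]
290 R [(190, -82.6, -0.7, 15.6), (193, -77.7, -1.0, 13.7), (196, -74.2, -0.9, 12.4), (199, -71.0, -0.6, 11.1), (202, -66.1, -0.7, 9.2), (205, -68.3, 1.1, 10.1), (208, -68.1, 2.3, 10.0), (211, -66.5, 3.1, 9.4)]
   L [(402, -67.2, 81.9, 9.6), (405, -67.8, 83.0, 9.9), (408, -66.3, 84.7, 9.3), (411, -58.5, 87.9, 6.3), (414, -58.4, 89.2, 6.2), (417, -59.2, 90.3, 6.5)]
296 R [(190, -80.9, -0.9, 17.4), (193, -77.7, -0.7, 16.2), (196, -73.8, -0.7, 14.7), (199, -68.8, -0.9, 12.8), (202, -67.7, 0.0, 12.5), (205, -67.2, 1.1, 12.3), (208, -67.5, 2.4, 12.4), (211, -67.2, 3.5, 12.3)]
   L [(402, -67.6, 81.6, 12.4), (405, -67.2, 82.9, 12.3), (408, -68.5, 83.8, 12.8), (411, -52.3, 89.2, 6.7), (414, -51.4, 90.8, 6.3), (417, -52.5, 91.8, 6.8)]
3
[... 401 characters left out ...]
456, -75.6, 102.0, 7.8), (460, -76.5, 103.2, 8.2), (464, -77.4, 104.5, 8.6), (468, -77.6, 106.0, 8.6), (472, -76.7, 107.9, 8.3), (476, -77.1, 109.3, 8.4), (480, -76.9, 111.0, 8.3), (484, -58.3, 121.0, 0.5)]
sup [(452, -72.8, 101.0, 9.7), (456, -76.3, 101.3, 11.1), (460, -77.7, 102.3, 11.6), (464, -77.9, 103.8, 11.7), (468, -77.1, 105.7, 11.4), (472, -76.8, 107.3, 11.3), (476, -77.4, 108.7, 11.5), (480, -75.9, 110.9, 10.9), (484, -49.6, 124.2, 0.3)]
sup [(452, -68.9, 101.4, 14.6), (456, -73.0, 101.5, 16.1), (460, -76.2, 101.8, 17.2), (464, -77.0, 103.1, 17.5), (468, -76.4, 104.9, 17.3), (472, -74.8, 107.0, 16.7), (476, -77.8, 107.4, 17.8), (480, -76.8, 109.4, 17.4), (484, -74.9, 111.7, 16.8)]
```

step_arm:
  moves:
    - [-1,0,1,0,0,0,30]
    - [-2,0,2,0,0,0,30]
    - [-3,0,2,0,0,0,30]
    - [-3,0,2,0,0,0,30]

```text
clock: 12.75
tcp_pos: [0.6604, 0.0866, 0.026]
orientation: [0.02, 2.365, -0.005]
contact_force: [-32.2, 0.8, 18.2]
grip_width: 0.0299
gripper_force: 16.2
```

step_arm:
  moves:
    - [1,0,-3,0,0,0,30]
    - [1,0,-12,0,0,0,30]
    - [1,0,-30,0,0,0,30]
    - [1,0,-50,0,0,0,30]
    - [1,0,-72,0,0,0,30]
    - [1,0,-90,0,0,0,30]
    - [1,0,-90,0,0,0,30]

```text
clock: 13.45
tcp_pos: [0.6036, 0.0843, 0.0925]
orientation: [0.029, 2.354, -0.013]
contact_force: [0.0, -0.9, 0.1]
grip_width: 0.0299
gripper_force: 0.0
```

Run:
```python
from h import *
st(); h=np.radians(-5.1); b=[.408,.2024]
go(rk(-190,55,150),tool(YAW,0.15,1)); go(b+[.15],tool(h)); go(rk(-190,90,150),tool(h))
f=load('w1');P=cloud(f)
```

```text
t 13.45 tcp [0.6036 0.0843 0.0925] rack [-128.5   42.    92.5] F [ 0.  -0.9  0.1] w 29.9 gf 0.0 q [ 0.58  0.83 -1.22  2.33  2.11  1.04 -0.49]
move [  2.6  13.  -84.2] [0.    0.638 0.001] |turn deg 36.5
move [  99.3  113.1 -181.3] [0.64  0.601 1.542] |turn deg 101.7
move [  2.6  48.  -84.1] [0.64  0.601 1.542] |turn deg 101.7
```

step_arm:
  moves:
    - [1,3,-20,0,0.12,0,30]
    - [2,6,-40,0,0.25,0,30]
    - [2,9,-60,0,0.38,0,30]
    - [3,13,-84,0,0.5,0,60]
    - [3,13,-84,0,0.64,0,85]
    - [3,13,-84,0,0.64,0,85]

```text
clock: 14.05
tcp_pos: [0.5442, 0.0995, 0.1506]
orientation: [0.039, 2.997, 0.001]
contact_force: [0.5, -0.9, 0.3]
grip_width: 0.0724
gripper_force: 0.0
```

Run:
```python
from h import *
st(); h=np.radians(-5.1); b=[.408,.2024]
go(b+[.15],tool(h));
```

```text
t 14.05 tcp [0.5442 0.0995 0.1506] rack [-188.3   55.6  150.6] F [ 0.5 -0.9  0.3] w 72.4 gf 0.0 q [ 0.66  0.7  -1.33  1.97  0.91  1.04  0.47]
move [137.5  99.4 -19.1] [0.119 0.108 1.631] |turn deg 93.9
```

step_arm:
  moves:
    - [17,12,-3,0.015,0.014,0.14,85]
    - [34,25,-6,0.03,0.028,0.29,85]
    - [52,37,-9,0.045,0.04,0.43,85]
    - [69,50,-10,0.06,0.054,0.57,85]
    - [86,62,-12,0.07,0.065,0.71,85]
    - [103,75,-14,0.085,0.08,0.85,85]
    - [110,80,-15,0.1,0.09,1.0,85]
    - [110,80,-15,0.1,0.09,1.13,85]

```text
clock: 14.85
tcp_pos: [0.4341, 0.1827, 0.147]
orientation: [1.707, 2.594, -0.025]
contact_force: [0.3, -1.0, 0.0]
grip_width: 0.0851
gripper_force: 0.0
```

Run:
```python
from h import *
st(); h=np.radians(-5.1); b=[.408,.2024]
go(b+[.13],tool(h));
```

```text
t 14.85 tcp [0.4341 0.1827 0.147 ] rack [-300.6  135.9  147. ] F [ 0.3 -1.   0. ] w 85.1 gf 0.0 q [ 0.38  0.5  -1.16  2.06  0.61  0.97 -0.7 ]
move [ 29.1 -16.2  15.8] [0.016 0.037 0.495] |turn deg 28.5
```

step_arm:
  moves:
    - [8,-4,4,0.004,0.01,0.13,85]
    - [16,-8,8,0.008,0.02,0.26,85]
    - [24,-12,12,0.012,0.03,0.4,85]
    - [29,-16,16,0.016,0.037,0.495,85]
    - [29,-16,16,0.016,0.037,0.495,85]
    - [29,-16,16,0.016,0.037,0.495,85]

```text
clock: 15.45
tcp_pos: [0.4087, 0.2011, 0.1297]
orientation: [2.31, 2.128, -0.001]
contact_force: [-0.3, 0.3, -1.1]
grip_width: 0.0848
gripper_force: 0.0
```

Run:
```python
from h import *
st(); h=np.radians(-5.1); b=[.408,.2024]
f=save('wrist','w6');P=cloud(f)
m=(P[...,2]>.043)&(P[...,2]<.056)&(abs(P[...,0]-b[0])<.06)&(abs(P[...,1]-b[1])<.06)
q=P[m];print(m.sum(),np.median(q[:,2]),cv2.minAreaRect((q[:,:2]*1000).astype(np.float32)))
go(b+[.010],tool(h))
```

```text
t 15.45 tcp [0.4087 0.2011 0.1297] rack [-326.4  153.6  129.7] F [-0.3  0.3 -1.1] w 84.8 gf 0.0 q [ 0.28  0.45 -1.05  2.11  0.52  0.87 -1.16]
16863 0.05057490626773665 ((406.1585388183594, 201.61557006835938), (85.93648529052734, 65.78438568115234), 84.70820617675781)
move [  1.3  -0.9 119.8] [0.    0.001 0.006] |turn deg 0.4
```

step_arm:
  moves:
    - [1,-1.5,35,0,0,0,85]
    - [1,-1.5,70,0,0,0,85]
    - [1,-1.5,100,0,0,0,85]
    - [1,-1.5,117,0,0,0,85]
    - [1,-1.5,117,0,0,0,85]
    - [1,-1.5,117,0,0,0,50]
    - [1,-1.5,117,0,0,0,50]
    - [1,-1.5,117,0,0,0,50]

```text
clock: 16.3
tcp_pos: [0.4075, 0.2025, 0.0137]
orientation: [2.313, 2.124, 0.002]
contact_force: [0.5, -0.2, 2.3]
grip_width: 0.0641
gripper_force: 34.0
```

step_arm:
  moves:
    - [0,0,0,0,0,0,50]
    - [0,0,0,0,0,0,50]
    - [0,0,-15,0,0,0,50]
    - [0,0,-50,0,0,0,50]
    - [0,0,-85,0,0,0,50]
    - [0,0,-85,0,0,0,50]

```text
clock: 16.9
tcp_pos: [0.4088, 0.2038, 0.1013]
orientation: [2.312, 2.123, 0.009]
contact_force: [0.7, 0.7, -1.6]
grip_width: 0.0646
gripper_force: 34.3
```

Run:
```python
from h import *
st()
go(rk(-150,52,90),tool(YAW)); go(rk(-150,52,50),tool(YAW))
```

```text
t 16.9 tcp [0.4088 0.2038 0.1013] rack [-326.4  156.4  101.3] F [ 0.7  0.7 -1.6] w 64.6 gf 34.3 q [ 0.23  0.49 -1.    2.13  0.59  0.81 -1.23]
move [-93.8 182.1  12.1] [ 0.006 -0.002 -0.059] |turn deg 3.4
move [-93.9 181.9  52.1] [ 0.006 -0.002 -0.059] |turn deg 3.4
```

step_arm:
  moves:
    - [-19,36,0,0,0,-0.02,50]
    - [-38,73,3,0,0,-0.04,50]
    - [-56,109,6,0,0,-0.059,50]
    - [-75,146,10,0.006,-0.002,-0.059,50]
    - [-94,182,12,0.006,-0.002,-0.059,50]
    - [-94,182,12,0.006,-0.002,-0.059,50]
    - [-94,182,45,0.006,-0.002,-0.059,50]
    - [-94,182,52,0.006,-0.002,-0.059,50]

```text
clock: 17.7
tcp_pos: [0.5776, 0.0919, 0.0424]
orientation: [-2.247, -2.189, 0.017]
contact_force: [-0.6, -1.1, -1.1]
grip_width: 0.0647
gripper_force: 34.1
```

Run:
```python
from h import *
st()
go(rk(-150,48,22),tool(YAW))
```

```text
t 17.7 tcp [0.5776 0.0919 0.0424] rack [-154.7   48.9   42.4] F [-0.6 -1.1 -1.1] w 64.7 gf 34.1 q [ 0.36  0.75 -0.86  1.86  0.72  0.9  -0.88]
move [-0.8  5.  20.4] [-0.011  0.004 -0.   ] |turn deg 0.7
```

step_arm:
  moves:
    - [0,3,10,-0.009,0.004,0,50]
    - [0,5,18,-0.009,0.004,0,50]
    - [0,5,20,-0.009,0.004,0,50]
    - [-2,5,20,-0.009,0.004,0,50]
    - [-4,5,20,-0.009,0.004,0,50]
    - [-6,5,20,-0.009,0.004,0,50]

```text
clock: 18.3
tcp_pos: [0.5851, 0.0868, 0.0262]
orientation: [2.249, 2.191, 0.006]
contact_force: [-0.1, -0.2, -1.7]
grip_width: 0.0643
gripper_force: 34.2
```

step_arm:
  moves:
    - [-1,0,0,0,0,0,50]
    - [-2,0,0,0,0,0,50]
    - [-3,0,1,0,0,0,50]
    - [-3,0,1,0,0,0,50]

```text
clock: 18.7
tcp_pos: [0.585, 0.0858, 0.0253]
orientation: [2.248, 2.194, 0.009]
contact_force: [0.0, 5.3, 0.9]
grip_width: 0.0644
gripper_force: 34.6
```

step_arm:
  moves:
    - [0,0,3,0,0,0,50]
    - [0,0,5,0,0,0,50]
    - [0,0,6,0,0,0,50]
    - [0,0,7,0,0,0,50]
    - [0,0,7,0,0,0,50]

```text
clock: 19.2
tcp_pos: [0.5852, 0.0858, 0.0197]
orientation: [2.248, 2.193, 0.008]
contact_force: [-2.8, 3.5, 17.0]
grip_width: 0.0648
gripper_force: 36.3
```

step_arm:
  moves:
    - [0,0,-1,0,0,0,78]
    - [0,0,-1,0,0,0,78]
    - [0,0,-1,0,0,0,78]
    - [0,0,-30,0,0,0,78]
    - [0,0,-75,0,0,0,78]
    - [0,0,-110,0,0,0,78]
    - [0,0,-110,0,0,0,78]

```text
clock: 19.9
tcp_pos: [0.5871, 0.0847, 0.1322]
orientation: [2.247, 2.188, 0.014]
contact_force: [1.2, 0.2, 0.1]
grip_width: 0.0776
gripper_force: 0.0
```

Run:
```python
from h import *
st()
go(rk(-205,48,115),tool(YAW,np.radians(28),1))
```

```text
t 19.9 tcp [0.5871 0.0847 0.1322] rack [-145.    42.   132.2] F [1.2 0.2 0.1] w 77.6 gf 0.0 q [ 0.44  0.64 -0.95  1.81  0.61  1.01 -0.78]
move [  6.  -60.2  16.6] [-0.373 -0.377 -1.539] |turn deg 93.3
```

step_arm:
  moves:
    - [2,-20,0,-0.03,-0.03,-0.13,60]
    - [4,-40,0,-0.06,-0.06,-0.26,45]
    - [6,-60,0,-0.1,-0.1,-0.4,30]
    - [6,-60,5,-0.13,-0.13,-0.54,30]
    - [6,-60,5,-0.165,-0.165,-0.68,30]
    - [6,-60,10,-0.2,-0.2,-0.82,30]
    - [6,-60,10,-0.235,-0.235,-0.96,30]
    - [6,-60,10,-0.27,-0.27,-1.1,30]

```text
clock: 20.7
tcp_pos: [0.5239, 0.0911, 0.1166]
orientation: [0.657, 2.698, -0.005]
contact_force: [0.0, 0.1, -0.1]
grip_width: 0.03
gripper_force: 0.0
```

Run:
```python
from h import *
st()
go(rk(-207,46,100),tool(YAW,np.radians(28),1))
```

```text
t 20.7 tcp [0.5239 0.0911 0.1166] rack [-208.4   46.7  116.6] F [ 0.   0.1 -0.1] w 30.0 gf 0.0 q [ 0.46  0.49 -1.07  2.19  1.14  0.75 -0.29]
move [ 4.3 -1.4 16. ] [-0.106 -0.112 -0.432] |turn deg 26.3
```

step_arm:
  moves:
    - [2,0,4,-0.027,-0.028,-0.11,30]
    - [3,-1,8,-0.054,-0.056,-0.22,30]
    - [4,-1,12,-0.08,-0.084,-0.33,30]
    - [4,-1,16,-0.106,-0.112,-0.432,30]
    - [4,-1,16,-0.106,-0.112,-0.432,30]

```text
clock: 21.2
tcp_pos: [0.5246, 0.0893, 0.0993]
orientation: [0.042, 2.656, -0.011]
contact_force: [0.5, 0.1, -0.2]
grip_width: 0.0302
gripper_force: 0.0
```

Run:
```python
from h import *
st()
go(rk(-207,46,26),tool(YAW,np.radians(30),1))
```

```text
t 21.2 tcp [0.5246 0.0893 0.0993] rack [-207.6   44.9   99.3] F [ 0.5  0.1 -0.2] w 30.2 gf 0.0 q [ 0.48  0.49 -1.03  2.31  1.49  0.61 -0.18]
move [33.6  1.1 65.1] [-0.003 -0.038 -0.005] |turn deg 2.2
```

step_arm:
  moves:
    - [8,0,15,0,-0.01,0,30]
    - [16,1,30,0,-0.02,0,30]
    - [24,1,46,0,-0.03,0,30]
    - [31,1,60,-0.003,-0.038,-0.005,30]
    - [34,1,65,-0.003,-0.038,-0.005,30]
    - [34,1,65,-0.003,-0.038,-0.005,30]

```text
clock: 21.8
tcp_pos: [0.5264, 0.0919, 0.0268]
orientation: [0.037, 2.618, -0.007]
contact_force: [0.5, 0.2, 0.2]
grip_width: 0.0301
gripper_force: 0.0
```

Run:
```python
from h import *
st()
for x in(-190,-160,-145): go(rk(x,46,26),tool(YAW,np.radians(33),1))
```

```text
t 21.8 tcp [0.5264 0.0919 0.0268] rack [-205.9   47.6   26.8] F [0.5 0.2 0.2] w 30.1 gf 0.0 q [ 0.39  0.69 -0.97  2.36  1.88  0.75 -0.52]
move [-13.4  -1.5   8.7] [ 0.001 -0.052 -0.003] |turn deg 3.0
move [-39.4  -1.5  23.7] [ 0.001 -0.052 -0.003] |turn deg 3.0
move [-52.4  -1.5  31.2] [ 0.001 -0.052 -0.003] |turn deg 3.0
```

step_arm:
  moves:
    - [-7,-1,4,0,-0.02,0,30]
    - [-14,-1,9,0,-0.04,0,30]
    - [-21,-1,13,0,-0.052,0,30]
    - [-28,-1,17,0,-0.052,0,30]
    - [-35,-2,21,0,-0.052,0,30]
    - [-42,-2,25,0,-0.052,0,30]
    - [-48,-2,28,0,-0.052,0,30]

```text
clock: 22.5
tcp_pos: [0.5833, 0.0885, 0.0279]
orientation: [0.035, 2.563, -0.008]
contact_force: [-0.3, 0.8, -0.6]
grip_width: 0.0299
gripper_force: 0.4
```

step_arm:
  moves:
    - [-2,0,1,0,0,0,30]
    - [-4,0,2,0,0,0,30]
    - [-6,0,3,0,0,0,30]
    - [-8,0,4,0,0,0,30]

```text
clock: 22.9
tcp_pos: [0.5912, 0.0882, 0.0285]
orientation: [0.034, 2.563, -0.008]
contact_force: [-0.6, -0.3, -0.2]
grip_width: 0.0299
gripper_force: 0.2
```

Run:
```python
from h import *
st()
```

```text
t 22.9 tcp [0.5912 0.0882 0.0285] rack [-141.1   45.6   28.5] F [-0.6 -0.3 -0.2] w 29.9 gf 0.2 q [ 0.39  0.73 -0.92  2.25  1.94  0.74 -0.47]
```

step_arm:
  moves:
    - [-1,0,1,0,0,0,30]
    - [-2,0,1,0,0,0,30]
    - [-3,0,2,0,0,0,30]
    - [-4,0,3,0,0,0,30]
    - [-5,0,3,0,0,0,30]
    - [-5,0,3,0,0,0,30]

```text
clock: 23.5
tcp_pos: [0.5935, 0.0886, 0.0275]
orientation: [0.031, 2.568, -0.007]
contact_force: [-12.4, -0.2, 6.2]
grip_width: 0.0303
gripper_force: 6.2
```

step_arm:
  moves:
    - [-1,-1,1,0,0,0,30]
    - [-2,-2,1,0,0,0,30]
    - [-2,-3,1,0,0,0,30]
    - [-2,-4,1,0,0,0,30]

```text
clock: 23.9
tcp_pos: [0.5935, 0.0882, 0.0272]
orientation: [0.025, 2.571, 0.001]
contact_force: [-14.6, 7.5, 4.5]
grip_width: 0.0301
gripper_force: 8.2
```

Run:
```python
from h import *
st()
f=save('wrist','w7');P=cloud(f)
d=(P[...,:2]-O)*1000; X=d@EX; Y=d@EY; Z=P[...,2]*1000
m=(X>-143)&(X<-120)&(Z>12)&(Z<45)&(Y>2)&(Y<86)
for y0 in range(4,84,8):
    k=m&(Y>y0)&(Y<y0+8); print(y0,k.sum(),np.round(np.median(X[k]),1) if k.any() else '',end='; ')
print('Y range',np.percentile(Y[m&(X<-128)],[.2,99.8]))
k=(abs(Y)<5)&(X>-180)&(X<-135)&(Z>12)&(Z<40);print('cheek Y',np.percentile(Y[k],[5,50,95]))
```

```text
t 23.9 tcp [0.5935 0.0882 0.0272] rack [-138.7   45.6   27.2] F [-14.6   7.5   4.5] w 30.1 gf 8.2 q [ 0.39  0.74 -0.92  2.25  1.93  0.72 -0.45]
4 1198 -133.1; 12 389 -133.1; 20 84 -133.1; 28 1349 -133.1; 36 1569 -133.0; 44 1541 -133.0; 52 1570 -133.0; 60 317 -133.3; 68 269 -133.0; 76 840 -133.0; Y range [ 2.1148577  84.40953347]
cheek Y [-0.88255294 -0.56093144 -0.25007893]
```

View pics/w7.png

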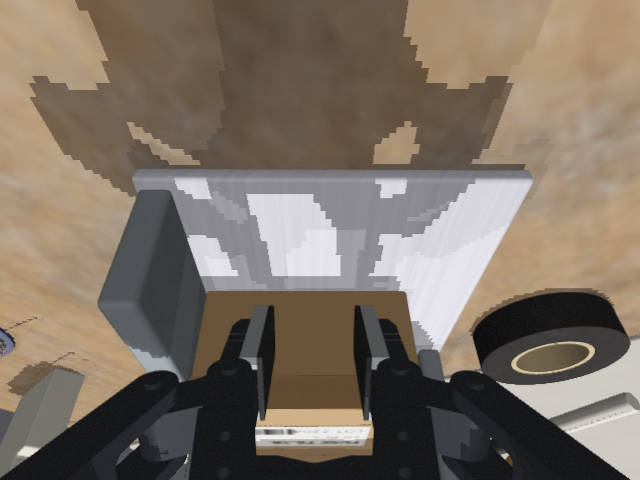

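The second carton is flat at −133.0, exactly 65 mm in front of the first, with its right edge at (205,292) on the cheek. I'll unload gently and back off.

step_arm:
  moves:
    - [1,3,-1,0,0,0,30]
    - [6,3,-4,0,0,0,30]
    - [12,3,-15,0,0,0,30]
    - [12,3,-45,0,0,0,30]
    - [12,3,-80,0,0,0,30]
    - [12,3,-110,0,0,0,30]
    - [12,3,-110,0,0,0,30]

```text
clock: 24.65
tcp_pos: [0.5289, 0.0892, 0.1182]
orientation: [0.031, 2.557, -0.01]
contact_force: [0.7, -0.3, 0.6]
grip_width: 0.03
gripper_force: 0.0
```

Run:
```python
from h import *
st()
f=save('wrist','w8');P=cloud(f)
d=(P[...,:2]-O)*1000; X=d@EX; Y=d@EY; Z=P[...,2]*1000
m=(X>-143)&(X<-125)&(Z>12)&(Z<50)&(Y>2)&(Y<86)
for y0 in range(4,84,16):
    k=m&(Y>y0)&(Y<y0+16); print(y0,k.sum(),np.round(np.median(X[k]),1) if k.any() else '',end='; ')
m=(Z>52)&(Z<60)&(X<-80)&(Y>1)&(Y<100);print('top',X[m].min(),Y[m].min(),Y[m].max())
```

```text
t 24.65 tcp [0.5289 0.0892 0.1182] rack [-203.3   44.9  118.2] F [ 0.7 -0.3  0.6] w 30.0 gf 0.0 q [ 0.47  0.44 -1.03  2.35  1.66  0.61 -0.35]
4 1153 -133.3; 20 1147 -133.2; 36 1158 -133.2; 52 1144 -133.2; 68 1149 -133.2; top -135.42895113563574 1.0384664535661003 84.54051037699772
```

```bash
python3 -c "
from bench import r
print(r.hand_in())"
```

```text
the job is handed in; nothing more can be done
None
```

Both cartons are packed in order, flat against each other and the right-hand cheek, and handed in at about 25 s; however, the wrist force read about 160 N for a moment at 8.4 s, over the 120 N limit, when the arm ran into its elbow joint limits in free air touching nothing, so the attempt may be judged failed on that.

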